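# Prop a steel-headed bar on a level pile of tapered offcuts

### The arm

A 6-joint arm with a two-finger parallel gripper is mounted at the origin on a cart in front of the work surface, level with it; the furniture and walls round the work are solid. World frame = base frame: x ahead of the robot, y to its left, z up, the work surface at z = 0. Lengths are in mm, angles in rad, forces in N, time in s.
With the tool pointing down it reaches from about 250 to 775 mm from the base axis. Payload 4 kg.
Tool frame: the origin (TCP) lies midway between the tips of the shut fingers; the grasp point (between the pads) lies 19 mm behind it; z points along the fingers, y is the line along which they close (so a half turn about z gives the same grasp; the last joint's range is limited). The gripper opens to 94 mm and grips with 3 to 60 N. Pads are 16 mm wide; open, the fingers measure 119 mm over their backs; the gripper's body (75 mm by 177 mm) begins 78 mm behind the grasp point.
Start: joints at [1.055, 0.087, 1.371, -0, 1.684, -0.103], TCP at [220.658, 503.816, 205.506] pointing down, gripper open.
Joint ranges: [-3.1, 3.1], [-0.76, 2.03], [0.27, 2.55], [-1.08, 4.22], [0.17, 2.65], [-2.57, 2.57]. Speed limits (rad/s): [2.79, 2.79, 3.14, 3.14, 3.14, 3.14].

### API

Orientations are given as [roll, pitch, yaw] about the fixed x, y, z axes, in that order (R = Rz(yaw) Ry(pitch) Rx(roll)).
In Python, from station import ctrl gives the robot as it stands. The module is installed in compiled form; this text tells all that it offers.
- The arm moves only by the tool send_rows, never from a script. Its argument "commands" is one flat list of numbers, 7 for each row, row after row: the shift along the tool's x, y, z in m, then the turn, a rotation vector about the tool's x, y, z in rad, then the gripper command: -1 is shut, 1 is fully open, values between are in proportion. A call has 1 to 20 rows; each row is the pose to reach, as a shift and turn from the pose commanded when the call began, along the tool's axes at that moment; what a row does not reach only later rows make up. A row lasts 1/12 s, in which the tool goes at most 41.7 mm and 7.16 degrees, less where a joint would pass 70% of its speed; a pose out of reach is approached as far as the arm can. A call with a gripper value outside its range is refused whole. The fingers move at their own pace and stop on an object; the grip force is fixed at half the most. Time passes only in rows, so rows that repeat a pose let the fingers close. It gives the time, the measured TCP pose, the force, the opening and the grip force at its end, in the units of the state.
- ctrl.observe(): the state, without advancing time (a new reading comes with each control period).
- ctrl.capture(name): name is "scene" or "top" or "wrist"; returns (picture, depth): 480x640x3 uint8, red, green, blue; 480x640 float32, mm along the optical axis (not along the pixel's ray), 0 where there is no reading.
- ctrl.calibration(name): a dict with "fx", "fy", "cx", "cy" (pixels), "k1" (the pictures are not rectified: a ray, as slopes to the right and down, at radius r is drawn at 1 + k1 r^2 times it, then the intrinsics apply), "T" (4x4, takes a point from camera to world coordinates). Camera axes: x right, y down, z forward; pixel columns grow to the right and rows downward; lengths in mm; the calibration is good to about 2 mm. A picture is of the moment at which its call begins: read the wrist's pose just before it. calibration takes no time and is no camera call; for the wrist camera it gives the pose at the moment of the call.
- ctrl.close_job(): hands the job in; it is judged then, once.
The state is a dict: "t": time; "joint_pos": joint angles; "joint_vel": joint speeds; "effort": joint torques, N m; "eef_pos": TCP position; "ee_rot": TCP orientation; "force": force on the tool from outside, world axes, zero at the start; "moment": the same for the moment, N m; "opening": opening from 0.0 (shut) to 1.0 (fully open); "grip_force": force on a finger pad.
Only numpy, scipy, OpenCV 4.12 (cv2) and the standard library are available. Lean on these libraries where they do the work, as an engineer would, in place of code of your own. Each camera call takes 0.05 s, during which the arm holds its last target. There are 200 camera calls.

### The job

Prop the freshly oiled steel-headed bar up off the bench to dry. Lay the pale tapered offcut flat in the middle of the cork mat, then the dark tapered offcut centred on it and turned end for end, so that the two slopes cancel and the top is level, and last balance the bar level on top of the pile, the same face down as it lies now, held up by the pile alone. Leave the bolt, bracket and pliers where they are.

Things in the scene. Friction and masses are not known exactly. Their poses are not given: they have to be found in the camera images.
- mat: square cork mat, 110 x 110 x 6 mm, fixed to the bench; origin at the centre of its underside, its top 6 mm above that. Beyond the work stand fixed mesh screens 255 mm high: one along x from x = 0.48 m at y = 0.27 m, others along y at x = 0.78 m; a bench vice up to 140 mm high stands at x below 0.37 m, y = 0.05 to 0.23 m
- pale_wedge: loose pale wooden tapered offcut (wedge), larger of the two: 84 mm long (its x), 52 mm wide (its y), thickness 18.1 mm at the -x end, 24 mm in the middle, 29.9 mm at the +x end, so its top slopes up 8 degrees towards +x; one corner of the thin end is sawn off. Origin at the centre of its flat underside, z up; about 0.13 kg. It lies on the bench with the flat face down. Either of the two wedges may be the nearer one to the robot
- dark_wedge: loose dark wooden tapered offcut (wedge), smaller: 50 mm long (its x), 44 mm wide (its y), thickness 18.5 mm at the -x end, 22 mm in the middle, 25.5 mm at the +x end, so its top slopes up 8 degrees towards +x like the pale one's; a corner of its thin end is sawn off too. Origin at the centre of its flat underside, z up; about 0.08 kg. Its flat underside has to lie on the pale wedge's slope with its +x end over the pale wedge's -x end
- dark_wedge_thick (a point): middle of the dark wedge's thick (+x) end face
- bar: loose bar, straight and flat underneath, 170 mm long (its x), 30 mm high: a 134 mm long brown wooden part 28 mm wide from x = -85 to x = +49 mm, and at the +x end a 36 mm long steel head 34 mm wide. A small brass pin shows in its sides at x = +36 mm. Origin at the middle of its length on its underside, z up. Wooden part 0.07 kg; the head's weight differs from run to run (0.08 to 0.22 kg), so the bar balances somewhere between x = +27 and x = +47 mm, not at its middle
- bolt: loose steel bolt, 22 x 68 x 19 mm, a bystander
- bracket: loose bent steel angle bracket, 60 x 40 x 50 mm, a bystander
- pliers: loose pliers with red handles, 64 x 160 x 12 mm, a bystander
Not all that is in view belongs to the job. What is shaped like the pale_wedge but blue or orange is not meant.

How it is judged:
By the outcome, as a careful person would: the job done as asked, in the order asked, and still so for the second after the job is handed in, with the robot touching nothing.
It also fails if it takes over 72 s, if anything falls off the work surface, if the arm or the gripper's body presses on something with over 40 N, if the wrist force passes 120 N, or if a joint passes its speed limit or range.

## Working session

There is one attempt and no reset: what is moved stays moved. The work goes in short steps, Python scripts to look and compute and a tool call to move; the robot and the scene stay as the last step left them, time stands still between calls to the robot, and variables do not carry over. Pictures are saved under pics/ and viewed, at most 12 in all, crops included, and the job is handed in when it is done.

Besides the shell and the picture viewer there is one more tool, called after ">>>" as a command line: name --argument value ..., lists and objects as JSON in quotes. send_rows: Moves the arm, as the interface text tells. Its arguments: {"type":"object","properties":{"commands":{"type":"array"}},"required":["commands"]}

```bash
mkdir -p pics
cat > h.py <<'E'
import numpy as np, cv2
from station import ctrl
def cap(n):
    c=ctrl.calibration(n); im,d=ctrl.capture(n); return im,d,c
def rays(c,uv):
    uv=np.atleast_2d(np.float64(uv)); p=(uv-[c['cx'],c['cy']])/[c['fx'],c['fy']]; q=p.copy()
    for _ in range(20): q=p/(1+c['k1']*(q**2).sum(1,keepdims=True))
    return np.c_[q,np.ones(len(q))]
def onplane(c,uv,z):
    T=np.array(c['T']); r=rays(c,uv)@T[:3,:3].T; o=T[:3,3]
    return o+r*((z-o[2])/r[:,2])[:,None]
def bydepth(c,uv,d):
    T=np.array(c['T']); uv=np.atleast_2d(uv).astype(int)
    return (rays(c,uv)*d[uv[:,1],uv[:,0]][:,None])@T[:3,:3].T+T[:3,3]
def save(n,im): cv2.imwrite('pics/'+n+'.png',im[...,::-1])
E
python3 - <<'E'
from h import *
s=ctrl.observe(); print(s)
for n in('top','scene'):
    im,d,c=cap(n); save(n,im); np.savez(n+'.npz',im=im,d=d); print(n,c)
E
```

```text
{'t': 0.0, 'joint_pos': array([ 1.05484277e+00,  8.79358928e-02,  1.37219915e+00, -1.72180157e-05,
        1.68362982e+00, -1.03126876e-01]), 'joint_vel': array([ 0.0008109 , -0.00034066, -0.00106517,  0.00041381,  0.00195638,
       -0.00083248]), 'effort': array([ 7.98518213e-04, -3.40178132e+01, -3.02431798e+01,  7.19336816e-02,
        3.29014950e-02, -1.55703688e-04]), 'eef_pos': array([220.41393673, 503.3095028 , 204.34259577]), 'ee_rot': array([-3.13943022e+00, -2.06594392e-04,  2.72876383e+00]), 'force': array([-0.43935037, -0.53843614, -0.0180714 ]), 'moment': array([-0.07879726, -0.00644459, -0.03531852]), 'grip_force': 0.0, 'opening': 1.0007982288979331}
top {'fx': 524.0296252792845, 'fy': 524.0296252792845, 'cx': 318.62064330618733, 'cy': 240.98450417044168, 'k1': -0.08616358160351117, 'T': array([[-3.61012620e-03, -9.95394960e-01,  9.57906032e-02,
         4.43669967e+02],
       [-9.99461854e-01,  6.71473586e-03,  3.21078551e-02,
        -1.91380220e+02],
       [-3.26032058e-02, -9.56231405e-02, -9.94883534e-01,
         1.12001000e+03],
       [ 0.00000000e+00,  0.00000000e+00,  0.00000000e+00,
         1.00000000e+00]])}
scene {'fx': 514.6670805947406, 'fy': 514.6670805947406, 'cx': 319.68699232349303, 'cy': 243.50238699722797, 'k1': 0.03947694274852664, 'T': array([[ 4.96705263e-01, -3.82712488e-01,  7.78983333e-01,
        -1.97456824e+02],
       [-8.67918031e-01, -2.17499814e-01,  4.46555844e-01,
        -6.06971627e+02],
       [-1.47376809e-03, -8.97900319e-01, -4.40196371e-01,
         4.49509522e+02],
       [ 0.00000000e+00,  0.00000000e+00,  0.00000000e+00,
         1.00000000e+00]])}
```

View pics/top.png

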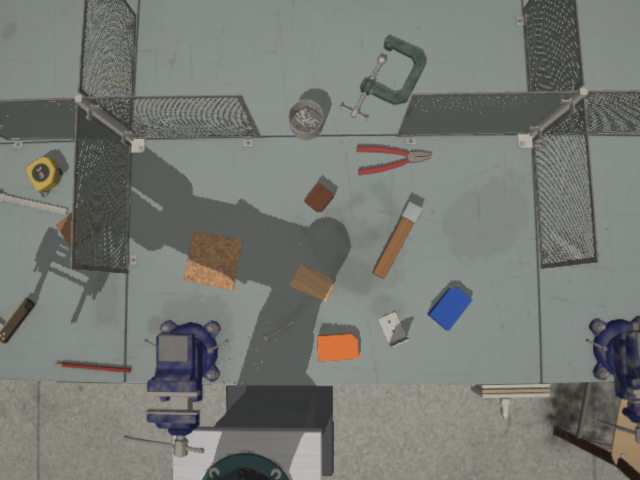

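View pics/scene.png

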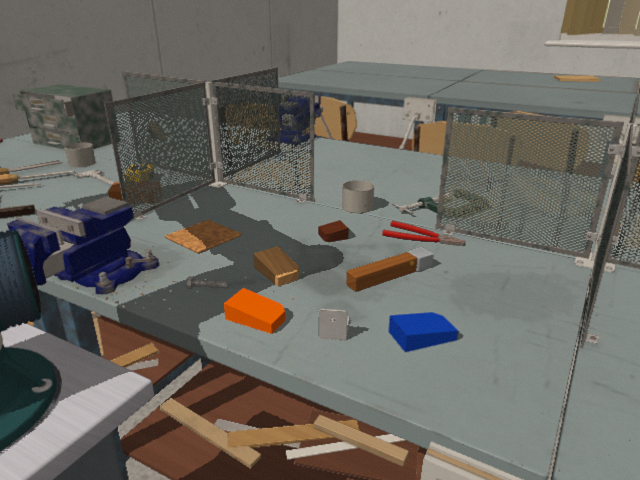

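The top view shows the mat at (213,260), bar at (398,240) with its steel head up-right at (414,210), bolt (282,328), bracket (393,328) and pliers (395,158). Wedge-shaped things are the pale wood at (312,283), dark brown at (319,197), orange at (338,347) and blue at (450,308). The pale wood one fits pale_wedge and the dark brown one fits dark_wedge. I'll confirm this in an enlarged crop.

Run:
```python
from h import *
z=np.load('top.npz');im,d=z['im'],z['d'];c=ctrl.calibration('top')
crop=im[165:315,270:440]; save('crop1',cv2.resize(crop,None,fx=4.6,fy=4,interpolation=cv2.INTER_CUBIC)[:600,:800])
for p in [(213,260),(312,283),(319,197),(398,240),(414,210),(385,270),(282,328),(250,200),(338,347),(450,308),(393,330)]:
    print(p,bydepth(c,p,d).round(0)[0],im[p[1],p[0]])
```

```text
(213, 260) [511.  71.   9.] [114  89  65]
(312, 283) [ 461. -142.   26.] [120  98  72]
(319, 197) [ 643. -157.   24.] [104  67  50]
(398, 240) [ 549. -321.   34.] [140  99  66]
(414, 210) [ 613. -357.   29.] [154 156 150]
(385, 270) [ 487. -294.   31.] [140 100  66]
(282, 328) [367. -78.  13.] [92 90 85]
(250, 200) [642.  -6.   0.] [137 144 138]
(338, 347) [ 329. -195.   24.] [211 115  62]
(450, 308) [ 408. -427.   29.] [ 51  83 153]
(393, 330) [ 361. -312.   -3.] [107 110 105]
```

View pics/crop1.png

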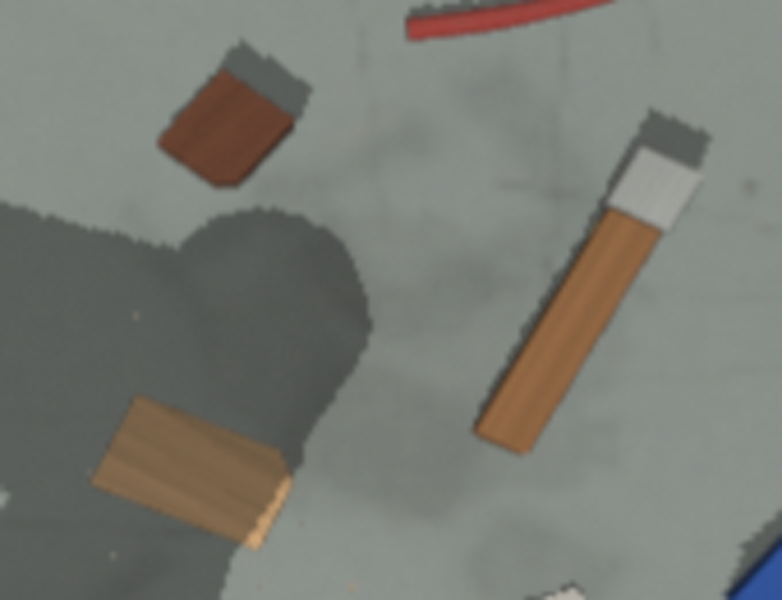

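The crop confirms it. The pale wedge has its sawn corner, and so its thin end, at the right, with the thick end at the left. The dark wedge's sawn corner is at the bottom, so its thin end is lower left and its thick end upper right. The bar's head is at the upper right.

```bash
cat >> h.py <<'E'
import json
from scipy.spatial.transform import Rotation as Ro
def down(yaw,tilt=0): # yaw deg; tilt = turn about tool y, deg
    return Ro.from_euler('z',yaw,degrees=True)*Ro.from_euler('x',180,degrees=True)*Ro.from_euler('y',tilt,degrees=True)
def load():
    j=json.load(open('cmd.json')); return np.array(j[0]),Ro.from_quat(j[1])
def plan(*targets):
    "targets (x,y,z,yaw,tilt): prints row numbers from the commanded pose; stores the last as commanded"
    p,R=load()
    for t in targets:
        Rt=down(t[3],t[4] if len(t)>4 else 0)
        a=np.round(R.inv().apply(np.array(t[:3])-p)/1000,4); b=np.round((R.inv()*Rt).as_rotvec(),4)
        print(t,'->',*a,*b,' rows %.1f'%max(np.linalg.norm(a)/.0417,np.degrees(np.linalg.norm(b))/7.16))
        q=p+R.apply(a)*1000; Q=R*Ro.from_rotvec(b)
    json.dump([list(q),list(Q.as_quat())],open('cmd.json','w'))
def st():
    s=ctrl.observe(); p,R=load(); print('t%.2f'%s['t'],s['eef_pos'].round(1),np.degrees(s['ee_rot']).round(1),'cmd',p.round(1),'F',s['force'].round(1),'M',s['moment'].round(3),'op %.3f'%s['opening'],s['grip_force'],'j6 %.2f'%s['joint_pos'][5])
E
python3 - <<'E'
from h import *
R=down(np.degrees(1.055+.103+np.pi/2)); json.dump([[220.658,503.816,205.506],list(R.as_quat())],open('cmd.json','w'))
c=ctrl.calibration('wrist'); T=np.array(c['T']); s=ctrl.observe()
print(c['fx'],R.inv().apply(T[:3,3]-s['eef_pos']),R.inv().as_matrix()@T[:3,:3])
z=np.load('top.npz');im,d=z['im'],z['d'];c=ctrl.calibration('top')
print('pale thick/thin depth',bydepth(c,[(300,278),(326,288),(312,196),(326,202),(324,190),(316,205)],d).round(0))
plan((300,300,360,155),)
E
```

```text
342.7655858863679 [  84.58043085   -0.61633529 -179.76137288] [[ 4.42205624e-04 -9.58224569e-01 -2.86016574e-01]
 [ 9.99998819e-01  8.44647510e-04 -1.28369097e-03]
 [ 1.47164741e-03 -2.86015669e-01  9.58223811e-01]]
pale thick/thin depth [[ 471. -117.   31.]
 [ 451. -171.   19.]
 [ 646. -142.   21.]
 [ 632. -172.   24.]
 [ 658. -168.   25.]
 [ 627. -151.   19.]]
(300, 300, 360, 155) -> -0.1544 -0.1549 -0.1545 0.0 -0.0 0.0235  rows 6.4
```

>>> send_rows --commands '[-0.1544,-0.1549,-0.1545,0,0,0.0235,1,-0.1544,-0.1549,-0.1545,0,0,0.0235,1,-0.1544,-0.1549,-0.1545,0,0,0.0235,1,-0.1544,-0.1549,-0.1545,0,0,0.0235,1,-0.1544,-0.1549,-0.1545,0,0,0.0235,1,-0.1544,-0.1549,-0.1545,0,0,0.0235,1,-0.1544,-0.1549,-0.1545,0,0,0.0235,1,-0.1544,-0.1549,-0.1545,0,0,0.0235,1,-0.1544,-0.1549,-0.1545,0,0,0.0235,1]'

```text
t: 0.85
eef_pos: [300.2, 299.8, 360.1]
ee_rot: [3.14, 0.0, 2.704]
force: [-0.1, 0.1, -0.1]
opening: 0.998
grip_force: 0.0
```

Run:
```python
from h import *
st(); plan((461,-142,200,64))
```

```text
t0.85 [300.2 299.8 360.1] [179.9   0.  154.9] cmd [299.9 300.  360. ] F [-0.1  0.1 -0.1] M [ 0.005  0.014 -0.014] op 0.998 0.0 j6 -0.48
(461, -142, 200, 64) -> -0.3327 -0.3325 0.16 -0.0 -0.0 1.5883  rows 12.7
```

>>> send_rows --commands '[-0.3327,-0.3325,0.16,0,0,1.5883,1,-0.3327,-0.3325,0.16,0,0,1.5883,1,-0.3327,-0.3325,0.16,0,0,1.5883,1,-0.3327,-0.3325,0.16,0,0,1.5883,1,-0.3327,-0.3325,0.16,0,0,1.5883,1,-0.3327,-0.3325,0.16,0,0,1.5883,1,-0.3327,-0.3325,0.16,0,0,1.5883,1,-0.3327,-0.3325,0.16,0,0,1.5883,1,-0.3327,-0.3325,0.16,0,0,1.5883,1,-0.3327,-0.3325,0.16,0,0,1.5883,1,-0.3327,-0.3325,0.16,0,0,1.5883,1,-0.3327,-0.3325,0.16,0,0,1.5883,1,-0.3327,-0.3325,0.16,0,0,1.5883,1,-0.3327,-0.3325,0.16,0,0,1.5883,1,-0.3327,-0.3325,0.16,0,0,1.5883,1,-0.3327,-0.3325,0.16,0,0,1.5883,1]'

```text
t: 2.18
eef_pos: [461.0, -140.4, 199.3]
ee_rot: [-3.14, -0.001, 1.121]
force: [0.1, -0.3, 0.2]
opening: 0.999
grip_force: 0.0
```

Run:
```python
from h import *
st(); im,d,c=cap('wrist'); save('w1',im); np.savez('w1.npz',im=im,d=d,T=c['T'])
im,d,c=cap('top'); np.savez('top2.npz',im=im,d=d)
```

```text
t2.18 [ 461.  -140.4  199.3] [-179.9   -0.    64.2] cmd [ 461. -142.  200.] F [ 0.1 -0.3  0.2] M [-0.052  0.086 -0.019] op 0.999 0.0 j6 0.04
```

View pics/w1.png

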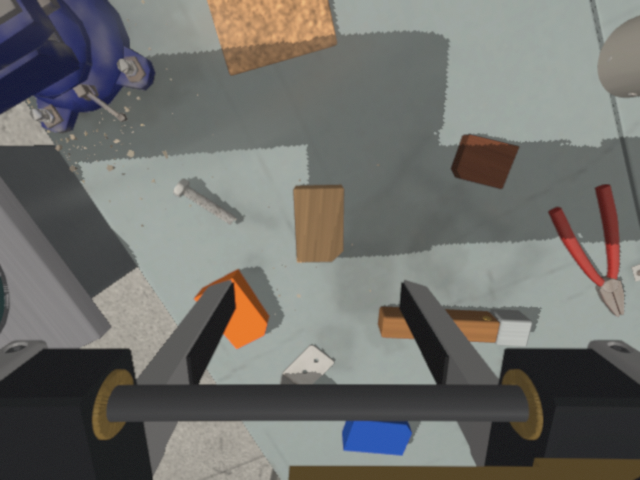

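The wrist view shows the pale wedge at (319,223) with its thick end up, the dark wedge at (485,161), and the mat at (275,30). The bar is at (455,325) with its pin at (487,319) and head at (514,330). Next I'll measure corners in both views.

```bash
cat >> h.py <<'E'
def poly(im,seed,eps=3,win=70,f=1.25):
    "polygon of the brown blob at seed"
    a=cv2.GaussianBlur(im,(3,3),0).astype(float); m=((a[...,0]>f*a[...,2])).astype(np.uint8)
    w=np.zeros_like(m); w[max(0,seed[1]-win):seed[1]+win,max(0,seed[0]-win):seed[0]+win]=1; m*=w
    m=cv2.morphologyEx(m,cv2.MORPH_OPEN,np.ones((3,3)))
    n,l=cv2.connectedComponents(m); m=(l==l[seed[1],seed[0]]).astype(np.uint8)
    ct=max(cv2.findContours(m,0,cv2.CHAIN_APPROX_NONE)[0],key=cv2.contourArea)
    return cv2.approxPolyDP(ct,eps,True)[:,0],ct[:,0],m
E
python3 - <<'E'
from h import *
z=np.load('w1.npz');w,dw=z['im'],z['d'];cw=ctrl.calibration('wrist'); cw['T']=z['T']
z=np.load('top2.npz');t,dt=z['im'],z['d'];ct=ctrl.calibration('top')
for nm,sw,stp,zz,e in [('pale',(319,223),(312,283),24,3),('dark',(485,161),(319,197),22,3),('bar',(425,325),(398,240),30,3)]:
    for lab,im,c,s in (('w',w,cw,sw),('t',t,ct,stp)):
        P,_,_=poly(im,s,e if lab=='w' else 2); W=onplane(c,P,zz)
        print(nm,lab); [print(tuple(p),q.round(1)[:2]) for p,q in zip(P,W)]
for lab,im,c,s in (('w',w,cw,(275,30)),('t',t,ct,(213,260))):
    P,_,_=poly(im,s,4 if lab=='w' else 3,90); print('mat',lab,[(tuple(map(int,p)),q.round(1)[:2]) for p,q in zip(P,onplane(c,P,6))])
print(im.shape, w[225,319],w[223,360])
E
```

```text
pale w
(np.int32(296), np.int32(186)) [457.5 -95.1]
(np.int32(293), np.int32(194)) [ 451.  -101.1]
(np.int32(297), np.int32(261)) [ 421.7 -168.5]
(np.int32(331), np.int32(261)) [ 455.3 -184.7]
(np.int32(343), np.int32(250)) [ 472.4 -178.9]
(np.int32(343), np.int32(188)) [ 500.2 -117.9]
pale t
(np.int32(0), np.int32(0)) [1132.9  603.8]
(np.int32(0), np.int32(479)) [ 34.6 538.1]
(np.int32(639), np.int32(479)) [  45.8 -823. ]
(np.int32(639), np.int32(0)) [1098.  -891.1]
dark w
(np.int32(464), np.int32(135)) [ 629.4 -122.8]
(np.int32(452), np.int32(165)) [ 609.3 -145.2]
(np.int32(455), np.int32(176)) [ 608.4 -156.9]
(np.int32(501), np.int32(188)) [ 646.8 -189.1]
(np.int32(517), np.int32(146)) [ 673.2 -155.7]
dark t
(np.int32(317), np.int32(184)) [ 671.4 -152.9]
(np.int32(305), np.int32(201)) [ 634.9 -127.3]
(np.int32(319), np.int32(211)) [ 613.2 -157. ]
(np.int32(331), np.int32(199)) [ 638.7 -182.6]
(np.int32(332), np.int32(194)) [ 649.5 -184.7]
bar w
(np.int32(0), np.int32(0)) [299.3 158.4]
(np.int32(0), np.int32(479)) [ -63.1 -268.2]
(np.int32(639), np.int32(479)) [ 690.1 -628.8]
(np.int32(639), np.int32(0)) [796.2 -81.6]
bar t
(np.int32(404), np.int32(217)) [ 597.9 -335.3]
(np.int32(399), np.int32(220)) [ 591.6 -324.7]
(np.int32(373), np.int32(273)) [ 481.1 -268.8]
(np.int32(380), np.int32(277)) [ 472.8 -283.2]
(np.int32(385), np.int32(277)) [ 472.7 -293.6]
(np.int32(411), np.int32(228)) [ 574.6 -349.4]
(np.int32(412), np.int32(222)) [ 587.2 -351.8]
mat w [((207, 0), array([458.2,  92.6])), ((230, 74), array([446.2,  29.4])), ((336, 44), array([551.4,   7.8])), ((328, 0), array([559.8,  43.8]))]
mat t [((194, 231), array([574.5, 114.9])), ((184, 280), array([468.5, 134.9])), ((219, 287), array([453.4,  58.2])), ((238, 239), array([556.4,  18.2]))]
(480, 640, 3) [137 109  79] [ 97 101  97]
```

Run:
```python
from h import *
z=np.load('w1.npz');w,dw=z['im'],z['d'];cw=ctrl.calibration('wrist'); cw['T']=z['T']
z=np.load('top.npz');t=z['im'];ct=ctrl.calibration('top')
R=lambda c,p,z: onplane(c,p,z)[0,:2].round(1)
A=R(cw,(297,261.5),18.1);B=R(cw,(293,194),29.9);C=R(cw,(343.5,250),19.5);D=R(cw,(343.5,195),29.0)
E_=R(cw,(331,261.5),18.1);F=R(cw,(296,185.5),0);G=R(cw,(343,187.5),0)
print(A,B,C,D,E_,F,G)
for nm,s,zz,e,f in [('pale',(312,283),24,2,1.35),('dark',(319,197),22,2,1.25),('mat',(213,260),6,4,1.25),('bar',(398,240),30,2.5,1.25)]:
    P,_,_=poly(t,s,e,70,f); print(nm,[(tuple(map(int,p)),q.round(1)[:2].tolist()) for p,q in zip(P,onplane(ct,P,zz))])
P,_,_=poly(w,(425,325),3,60,1.4);print('barw',[(tuple(map(int,p)),q.round(1)[:2].tolist()) for p,q in zip(P,onplane(cw,P,30))])
```

```text
[ 420.2 -170.8] [ 451.8 -100.5] [ 472.6 -180.6] [ 497.7 -123.9] [ 454.4 -187.2] [455.1 -96.6] [ 500.7 -121. ]
pale [((299, 265), [498.9, -114.7]), ((291, 286), [455.1, -97.9]), ((326, 301), [423.6, -170.9]), ((332, 288), [450.6, -183.6]), ((330, 278), [471.4, -179.5])]
dark [((317, 183), [673.6, -152.9]), ((305, 198), [641.4, -127.3]), ((305, 202), [632.8, -127.3]), ((319, 211), [613.2, -157.0]), ((333, 194), [649.4, -186.9])]
mat [((194, 231), [574.5, 114.9]), ((184, 280), [468.5, 134.9]), ((232, 289), [449.1, 30.1]), ((242, 241), [552.0, 9.5])]
bar [((404, 217), [597.9, -335.3]), ((399, 220), [591.6, -324.7]), ((373, 270), [487.4, -268.9]), ((382, 278), [470.7, -287.3]), ((411, 228), [574.6, -349.4]), ((412, 222), [587.2, -351.8])]
barw [((0, 0), [299.3, 158.4]), ((0, 479), [-63.1, -268.2]), ((639, 479), [690.1, -628.8]), ((639, 0), [796.2, -81.6])]
```

Run:
```python
from h import *
plan((460.5,-145,40,66.2),(460.5,-145,3,66.2))
```

```text
(460.5, -145, 40, 66.2) -> -0.0029 0.0009 0.16 -0.0 -0.0 -0.0384  rows 3.8
(460.5, -145, 3, 66.2) -> -0.0029 0.0009 0.197 -0.0 -0.0 -0.0384  rows 4.7
```

>>> send_rows --commands '[-0.0029,0.0009,0.16,0,0,-0.0384,1,-0.0029,0.0009,0.16,0,0,-0.0384,1,-0.0029,0.0009,0.16,0,0,-0.0384,1,-0.0029,0.0009,0.16,0,0,-0.0384,1,-0.0029,0.0009,0.16,0,0,-0.0384,1,-0.0029,0.0009,0.18,0,0,-0.0384,1,-0.0029,0.0009,0.197,0,0,-0.0384,1,-0.0029,0.0009,0.197,0,0,-0.0384,1,-0.0029,0.0009,0.197,0,0,-0.0384,1,-0.0029,0.0009,0.197,0,0,-0.0384,0,-0.0029,0.0009,0.197,0,0,-0.0384,-0.5,-0.0029,0.0009,0.197,0,0,-0.0384,-1,-0.0029,0.0009,0.197,0,0,-0.0384,-1,-0.0029,0.0009,0.197,0,0,-0.0384,-1,-0.0029,0.0009,0.197,0,0,-0.0384,-1,-0.0029,0.0009,0.197,0,0,-0.0384,-1,-0.0029,0.0009,0.197,0,0,-0.0384,-1,-0.0029,0.0009,0.197,0,0,-0.0384,-1]'

```text
t: 3.78
eef_pos: [460.5, -145.0, 3.1]
ee_rot: [-3.142, -0.0, 1.155]
force: [-0.9, 1.0, 1.3]
opening: 0.55
grip_force: 29.9
```

Run:
```python
from h import *
st(); plan((460.5,-145,150,66.2),(480,20,150,78.6))
```

```text
t3.78 [ 460.5 -145.     3.1] [-180.    -0.    66.2] cmd [ 460.5 -145.     3. ] F [-0.9  1.   1.3] M [-0.075  0.168 -0.004] op 0.550 29.93984989821911 j6 -0.01
(460.5, -145, 150, 66.2) -> -0.0 0.0 -0.147 -0.0 -0.0 -0.0  rows 3.5
(480, 20, 150, 78.6) -> 0.1588 -0.0487 -0.147 -0.0 -0.0 -0.2164  rows 5.3
```

Run:
```python
from h import *
json.dump([[460.5,-145,3],list(down(66.2).as_quat())],open('cmd.json','w'))
plan((460.5,-145,100,66.2),(510.3,72,100,78.6),(510.3,72,40,78.6))
```

```text
(460.5, -145, 100, 66.2) -> -0.0 0.0 -0.097 0.0 0.0 0.0  rows 2.3
(510.3, 72, 100, 78.6) -> 0.2186 -0.042 -0.097 0.0 0.0 -0.2164  rows 5.8
(510.3, 72, 40, 78.6) -> 0.2186 -0.042 -0.037 0.0 0.0 -0.2164  rows 5.4
```

>>> send_rows --commands '[0,0,-0.03,0,0,0,-1,0,0,-0.065,0,0,0,-1,0,0,-0.097,0,0,0,-1,0,0,-0.097,0,0,0,-1,0.2186,-0.042,-0.097,0,0,-0.2164,-1,0.2186,-0.042,-0.097,0,0,-0.2164,-1,0.2186,-0.042,-0.097,0,0,-0.2164,-1,0.2186,-0.042,-0.097,0,0,-0.2164,-1,0.2186,-0.042,-0.097,0,0,-0.2164,-1,0.2186,-0.042,-0.097,0,0,-0.2164,-1,0.2186,-0.042,-0.097,0,0,-0.2164,-1,0.2186,-0.042,-0.067,0,0,-0.2164,-1,0.2186,-0.042,-0.037,0,0,-0.2164,-1,0.2186,-0.042,-0.037,0,0,-0.2164,-1,0.2186,-0.042,-0.037,0,0,-0.2164,-1,0.2186,-0.042,-0.037,0,0,-0.2164,-1]'

```text
t: 5.12
eef_pos: [510.7, 71.2, 40.7]
ee_rot: [3.141, 0.0, 1.371]
force: [0.4, 0.1, -1.4]
opening: 0.549
grip_force: 29.9
```

Run:
```python
from h import *
st(); im,d,c=cap('wrist'); save('w2',im); np.savez('w2.npz',im=im,d=d,T=c['T']); plan((510.3,72,9.3,78.6))
```

```text
t5.12 [510.7  71.2  40.7] [180.    0.   78.5] cmd [510.3  72.   40. ] F [ 0.4  0.1 -1.4] M [-0.005  0.056  0.002] op 0.549 29.94061566889286 j6 0.23
(510.3, 72, 9.3, 78.6) -> 0.0 0.0 0.0307 -0.0 0.0 -0.0  rows 0.7
```

View pics/w2.png

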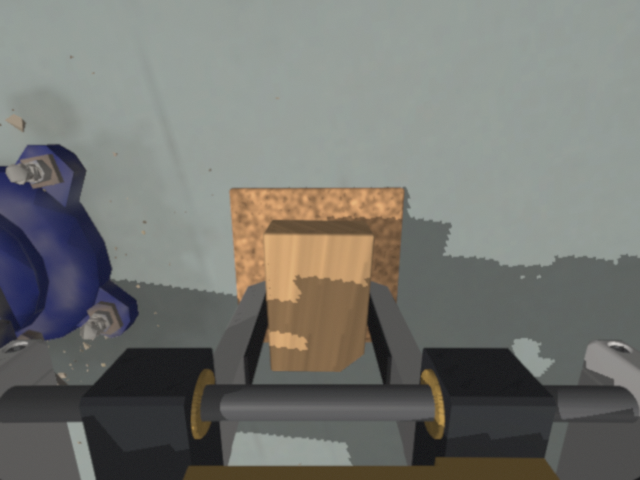

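The wedge is held square over the mat. Its thick top edge is at row 234 (columns 266-372), its foot at row 221, and the mat's far edge at row 187 (columns 231-406).

Run:
```python
from h import *
c=ctrl.calibration('wrist');c['T']=np.load('w2.npz')['T']
def loc(p,z): return (down(78.5).inv().apply(onplane(c,p,z)-np.array([510.7,71.2,z])))[0,:2].round(1)
print('mat far',loc((231.5,187.5),6),loc((406,187.5),6))
print('thick top',loc((266,234),67.5),loc((372,234),67.5),'foot',loc((268,221),37.6),loc((370,221),37.6))
```

```text
mat far [ 55.8 -54.2] [55.9 54.3]
thick top [ 42.3 -24.5] [42.4 24.4] foot [ 41.7 -27.7] [41.7 27.9]
```

>>> send_rows --commands '[0,0,0.018,0,0,0,-1,0,0,0.028,0,0,0,-1,0,0,0.0307,0,0,0,-1,0,0,0.0307,0,0,0,-1,0,0,0.0307,0,0,0,-1,0,0,0.0307,0,0,0,0.3,0,0,0.0307,0,0,0,0.6,0,0,0.0307,0,0,0,0.8,0,0,0.0307,0,0,0,0.8]'

```text
t: 5.92
eef_pos: [510.7, 72.1, 9.8]
ee_rot: [3.141, -0.0, 1.372]
force: [-0.3, -0.5, -0.1]
opening: 0.797
grip_force: 0.0
```

Run:
```python
from h import *
st(); plan((510.3,72,140,78.6))
z=np.load('w1.npz');w=z['im'];c=ctrl.calibration('wrist');c['T']=z['T']
T=np.array(c['T']); print('cam',T[:3,3].round(0))
t=np.load('top.npz')['im'];ct=ctrl.calibration('top')
P,k,_=poly(w,(485,161),2); print(P.tolist())
for z in(0,20): print(z,onplane(c,P,z)[:,:2].round(1).tolist())
```

```text
t5.92 [510.7  72.1   9.8] [179.9  -0.   78.6] cmd [510.3  72.    9.3] F [-0.3 -0.5 -0.1] M [-0.087  0.082  0.003] op 0.797 0.0 j6 0.23
(510.3, 72, 140, 78.6) -> 0.0 0.0 -0.1307 -0.0 0.0 -0.0  rows 3.1
cam [497. -66. 379.]
[[464, 135], [452, 165], [455, 176], [501, 188], [517, 146], [475, 135]]
0 [[637.6, -126.3], [616.2, -150.1], [615.3, -162.5], [656.1, -196.7], [684.1, -161.3], [647.9, -131.4]]
20 [[630.2, -123.1], [609.9, -145.6], [609.0, -157.4], [647.7, -189.8], [674.2, -156.2], [640.0, -127.9]]
```

Run:
```python
from h import *
json.dump([[510.3,72,9.3],list(down(78.6).as_quat())],open('cmd.json','w'))
plan((510.3,72,110,78.6),(642,-157,140,142))
```

```text
(510.3, 72, 110, 78.6) -> 0.0 0.0 -0.1007 0.0 0.0 0.0  rows 2.4
(642, -157, 140, 142) -> -0.1985 0.1744 -0.1307 0.0 0.0 -1.1065  rows 8.9
```

>>> send_rows --commands '[0,0,-0.03,0,0,0,0.8,0,0,-0.07,0,0,0,1,0,0,-0.1007,0,0,0,1,-0.1985,0.1744,-0.1307,0,0,-1.1065,1,-0.1985,0.1744,-0.1307,0,0,-1.1065,1,-0.1985,0.1744,-0.1307,0,0,-1.1065,1,-0.1985,0.1744,-0.1307,0,0,-1.1065,1,-0.1985,0.1744,-0.1307,0,0,-1.1065,1,-0.1985,0.1744,-0.1307,0,0,-1.1065,1,-0.1985,0.1744,-0.1307,0,0,-1.1065,1,-0.1985,0.1744,-0.1307,0,0,-1.1065,1,-0.1985,0.1744,-0.1307,0,0,-1.1065,1,-0.1985,0.1744,-0.1307,0,0,-1.1065,1,-0.1985,0.1744,-0.1307,0,0,-1.1065,1,-0.1985,0.1744,-0.1307,0,0,-1.1065,1,-0.1985,0.1744,-0.1307,0,0,-1.1065,1]'

```text
t: 7.25
eef_pos: [642.0, -156.6, 140.1]
ee_rot: [3.141, 0.0, 2.477]
force: [0.1, 0.9, -0.4]
opening: 0.997
grip_force: 0.0
```

Run:
```python
from h import *
st(); im,d,c=cap('wrist'); save('w3',im); np.savez('w3.npz',im=im,d=d,T=c['T'])
```

```text
t7.25 [ 642.  -156.6  140.1] [180.    0.  141.9] cmd [ 642.  -157.1  140. ] F [ 0.1  0.9 -0.4] M [-0.009 -0.01  -0.006] op 0.997 0.0 j6 -1.23
```

View pics/w3.png

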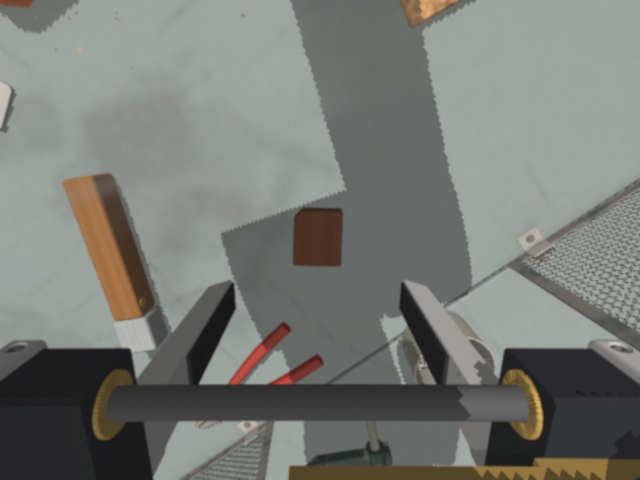

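The dark wedge is at (318,237) with its sawn, thin end at the top. It is nearly square to the tool, and the pliers are clear of the fingers' path.

Run:
```python
from h import *
z=np.load('w3.npz');w=z['im'];c=ctrl.calibration('wrist');c['T']=z['T']
P,k,m=poly(w,(318,237),2,f=1.3); print(P.tolist(),cv2.boundingRect(k))
def loc(p,z): return (down(141.9).inv().apply(onplane(c,p,z)-np.array([642,-156.6,z])))[:,:2].round(1)
def line(sel):
    vx,vy,x,y=cv2.fitLine(k[sel].astype(np.float32),cv2.DIST_L1,0,.01,.01).ravel(); return vx,vy,x,y
x0,y0,W,H=cv2.boundingRect(k)
mid=(k[:,1]>y0+18)&(k[:,1]<y0+H-8)
for nm,s in(('L',mid&(k[:,0]<x0+8)),('R',mid&(k[:,0]>x0+W-8))):
    vx,vy,x,y=line(s); f=lambda v:(x+vx/vy*(v-y))+(-.5 if nm=='L' else .5)
    print(nm,loc((f(220),220),19.5),loc((f(262),262),25))
print('bottom thick top edge',loc((305,y0+H-.0),25.5),loc((335,y0+H),25.5),'top foot',loc((305,y0-.0),0),loc((335,y0),0))
```

```text
[[303, 208], [294, 219], [294, 264], [339, 265], [341, 211]] (293, 208, 49, 58)
L [[ 17.2 -22.2]] [[-20.7 -22.6]]
R [[17.3 21.1]] [[-20.7  19.8]]
bottom thick top edge [[-24.4 -12.1]] [[-24.4  15.3]] top foot [[ 24.4 -12.5]] [[24.5 15.8]]
```

Run:
```python
from h import *
plan((641.4,-157.3,35,140.6),(641.4,-157.3,3,140.6))
```

```text
(641.4, -157.3, 35, 140.6) -> 0.0003 -0.0006 0.105 -0.0 0.0 0.0244  rows 2.5
(641.4, -157.3, 3, 140.6) -> 0.0003 -0.0006 0.137 -0.0 0.0 0.0244  rows 3.3
```

>>> send_rows --commands '[0.0003,-0.0006,0.04,0,0,0.0244,1,0.0003,-0.0006,0.08,0,0,0.0244,1,0.0003,-0.0006,0.105,0,0,0.0244,1,0.0003,-0.0006,0.125,0,0,0.0244,1,0.0003,-0.0006,0.137,0,0,0.0244,1,0.0003,-0.0006,0.137,0,0,0.0244,1,0.0003,-0.0006,0.137,0,0,0.0244,1,0.0003,-0.0006,0.137,0,0,0.0244,0,0.0003,-0.0006,0.137,0,0,0.0244,-0.5,0.0003,-0.0006,0.137,0,0,0.0244,-1,0.0003,-0.0006,0.137,0,0,0.0244,-1,0.0003,-0.0006,0.137,0,0,0.0244,-1,0.0003,-0.0006,0.137,0,0,0.0244,-1,0.0003,-0.0006,0.137,0,0,0.0244,-1,0.0003,-0.0006,0.137,0,0,0.0244,-1,0.0003,-0.0006,0.137,0,0,0.0244,-1,0.0003,-0.0006,0.137,0,0,0.0244,-1]'

```text
t: 8.72
eef_pos: [641.4, -157.3, 3.0]
ee_rot: [3.141, -0.0, 2.454]
force: [-1.0, 0.1, -0.3]
opening: 0.466
grip_force: 30.0
```

Run:
```python
from h import *
st(); plan((641.4,-157.3,100,140.6),(510.5,72.2,120,78.6))
```

```text
t8.72 [ 641.4 -157.3    3. ] [180.   -0.  140.6] cmd [ 641.4 -157.3    3. ] F [-1.   0.1 -0.3] M [ 0.007 -0.022  0.02 ] op 0.466 29.999957866966724 j6 -1.21
(641.4, -157.3, 100, 140.6) -> 0.0 0.0 -0.097 -0.0 0.0 -0.0  rows 2.3
(510.5, 72.2, 120, 78.6) -> 0.2469 0.0943 -0.117 0.0 0.0 1.0821  rows 8.7
```

>>> send_rows --commands '[0,0,-0.03,0,0,0,-1,0,0,-0.065,0,0,0,-1,0,0,-0.097,0,0,0,-1,0.2469,0.0943,-0.117,0,0,1.0821,-1,0.2469,0.0943,-0.117,0,0,1.0821,-1,0.2469,0.0943,-0.117,0,0,1.0821,-1,0.2469,0.0943,-0.117,0,0,1.0821,-1,0.2469,0.0943,-0.117,0,0,1.0821,-1,0.2469,0.0943,-0.117,0,0,1.0821,-1,0.2469,0.0943,-0.117,0,0,1.0821,-1,0.2469,0.0943,-0.117,0,0,1.0821,-1,0.2469,0.0943,-0.117,0,0,1.0821,-1,0.2469,0.0943,-0.117,0,0,1.0821,-1,0.2469,0.0943,-0.117,0,0,1.0821,-1,0.2469,0.0943,-0.117,0,0,1.0821,-1]'

```text
t: 9.97
eef_pos: [510.5, 72.0, 119.8]
ee_rot: [-3.141, 0.0, 1.373]
force: [-0.6, -0.1, -0.5]
opening: 0.469
grip_force: 30.0
```

Run:
```python
from h import *
st(); im,d,c=cap('wrist'); save('w4',im); np.savez('w4.npz',im=im,d=d,T=c['T'])
```

```text
t9.97 [510.5  72.  119.8] [-180.     0.    78.7] cmd [510.5  72.2 120. ] F [-0.6 -0.1 -0.5] M [-0.034  0.039 -0.01 ] op 0.469 29.99997541308403 j6 0.23
```

View pics/w4.png

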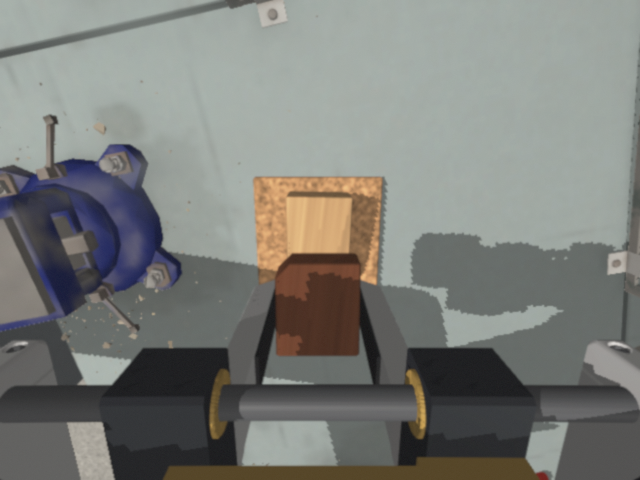

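The dark wedge is held square at (318,305), thin end up. The pale wedge's thick edge is at about row 195 (columns 287-352) on the mat.

Run:
```python
from h import *
z=np.load('w4.npz');w=z['im'].astype(int);c=ctrl.calibration('wrist');c['T']=z['T']
col=w[:,330:345].mean((1,2)).round(0).astype(int)
print('rows170-215',col[170:216].tolist());print('rows245-270',col[245:272].tolist());print('345-362',w[345:362,330:345,0].mean(1).round(0).tolist())
print('row 225',w[222:229,280:294,2].mean(0).round(0).tolist(),w[222:229,345:358,2].mean(0).round(0).tolist())
def loc(p,z): return (down(78.65).inv().apply(onplane(c,p,z)-np.array([510.5,72,z])))[0,:2].round(1)
b=119.8-3
print('mat',loc((255,178),6),loc((384,178),6))
for r in(192,193,196,197,198): print(r,'pale foot',loc((330,r),6),'pale top',loc((330,r),35.9))
for r in(253,254,255):print(r,'dark thin foot',loc((330,r),b))
for r in(354,355,356):print(r,'dark thick top',loc((330,r),b+25.5))
print('pale sides',loc((287,225),33),loc((352,225),33))
```

```text
rows170-215 [167, 166, 166, 166, 166, 162, 149, 139, 149, 156, 156, 153, 150, 147, 148, 151, 157, 162, 163, 161, 153, 133, 103, 86, 83, 84, 94, 121, 149, 164, 167, 168, 168, 168, 168, 168, 168, 168, 168, 168, 168, 168, 169, 169, 169, 169]
rows245-270 [165, 165, 164, 164, 164, 163, 160, 140, 100, 60, 46, 46, 45, 45, 44, 44, 44, 46, 54, 64, 73, 78, 79, 79, 79, 79, 78]
345-362 [75.0, 75.0, 75.0, 75.0, 75.0, 75.0, 75.0, 74.0, 75.0, 76.0, 83.0, 94.0, 103.0, 105.0, 104.0, 104.0, 105.0]
row 225 [111.0, 107.0, 103.0, 101.0, 102.0, 104.0, 110.0, 120.0, 126.0, 126.0, 125.0, 124.0, 122.0, 123.0] [114.0, 110.0, 109.0, 109.0, 104.0, 89.0, 73.0, 68.0, 69.0, 70.0, 70.0, 71.0, 72.0]
mat [ 53.7 -53.6] [53.8 55.3]
192 pale foot [42.   9.9] pale top [46.2  8.8]
193 pale foot [41.1  9.9] pale top [45.4  8.8]
196 pale foot [38.6  9.9] pale top [43.1  8.8]
197 pale foot [37.7  9.9] pale top [42.3  8.8]
198 pale foot [36.8  9.9] pale top [41.6  8.8]
253 dark thin foot [23.4  6.2]
254 dark thin foot [22.8  6.2]
255 dark thin foot [22.2  6.2]
354 dark thick top [-24.4   5.9]
355 dark thick top [-25.    5.9]
356 dark thick top [-25.6   5.9]
pale sides [ 19.4 -25.1] [19.5 26.7]
```

Run:
```python
from h import *
R=down(78.6,8).as_matrix(); C=np.array([510.5,72,30.3]); print(R[:,0],R[:,2])
g=lambda h:tuple((C-(3+h)*R[:,2]+.4*R[:,0]).round(2))+(78.6,8)
plan(g(25),g(0.3))
```

```text
[0.19573375 0.97073124 0.1391731 ] [ 0.02750858  0.13642738 -0.99026807]
(np.float64(509.81), np.float64(68.57), np.float64(58.08), 78.6, 8) -> -0.0037 0.0001 0.0619 0.0 0.1396 -0.0  rows 1.5
(np.float64(510.49), np.float64(71.94), np.float64(33.62), 78.6, 8) -> -0.0003 0.0001 0.0864 0.0 0.1396 -0.0  rows 2.1
```

>>> send_rows --commands '[-0.0037,0.0001,0.0619,0,0.1396,0,-1,-0.0037,0.0001,0.0619,0,0.1396,0,-1,-0.0037,0.0001,0.0619,0,0.1396,0,-1,-0.0016,0.0001,0.0767,0,0.1396,0,-1,-0.0007,0.0001,0.0835,0,0.1396,0,-1,-0.0003,0.0001,0.0864,0,0.1396,0,-1,-0.0003,0.0001,0.0864,0,0.1396,0,-1,-0.0003,0.0001,0.0864,0,0.1396,0,-1]'

```text
t: 10.68
eef_pos: [511.3, 72.3, 34.6]
ee_rot: [3.14, -0.14, 1.373]
force: [0.4, -0.7, -0.9]
opening: 0.466
grip_force: 30.0
```

Run:
```python
from h import *
st()
R=down(78.6,8).as_matrix(); C=np.array([510.5,72,30.3])
g=lambda h:tuple((C-(3+h)*R[:,2]+.4*R[:,0]).round(2))+(78.6,8)
plan(g(40),tuple(g(40)[:2])+(150,78.6))
```

```text
t10.68 [511.3  72.3  34.6] [179.9  -8.   78.7] cmd [510.5  71.9  33.6] F [ 0.4 -0.7 -0.9] M [-0.11   0.06   0.009] op 0.466 29.999910034239292 j6 0.10
(np.float64(509.4), np.float64(66.52), np.float64(72.94), 78.6, 8) -> 0.0 -0.0 -0.0397 0.0 0.0 -0.0  rows 1.0
(np.float64(509.4), np.float64(66.52), 150, 78.6) -> 0.0107 -0.0 -0.116 0.0 -0.1396 -0.0  rows 2.8
```

>>> send_rows --commands '[0,0,0,0,0,0,-1,0,0,0,0,0,0,-1,0,0,0,0,0,0,-1,0,0,0,0,0,0,-1]'

```text
t: 11.02
eef_pos: [510.8, 72.0, 34.1]
ee_rot: [3.141, -0.14, 1.372]
force: [-0.2, -0.2, -1.4]
opening: 0.464
grip_force: 30.0
```

>>> send_rows --commands '[0,0,0.0005,0,0,0,-1,0,0,0.0005,0,0,0,-1,0,0,0.0005,0,0,0,-1,0,0,0.0005,0,0,0,0.1,0,0,0.0005,0,0,0,0.3,0,0,0.0005,0,0,0,0.4,0,0,0.0005,0,0,0,0.4,0,0,-0.015,0,0,0,0.4,0,0,-0.0397,0,0,0,0.4,0.0107,0,-0.116,0,-0.1396,0,1,0.0107,0,-0.116,0,-0.1396,0,1,0.0107,0,-0.116,0,-0.1396,0,1,0.0107,0,-0.116,0,-0.1396,0,1,0.0107,0,-0.116,0,-0.1396,0,1,0.0107,0,-0.116,0,-0.1396,0,1]'

```text
t: 12.27
eef_pos: [508.3, 66.3, 148.0]
ee_rot: [-3.138, 0.001, 1.371]
force: [-0.4, 0.2, 0.5]
opening: 0.999
grip_force: 0.0
```

Run:
```python
from h import *
st(); im,d,c=cap('wrist'); np.savez('w5.npz',im=im,d=d,T=c['T']); a,_,_=cap('scene')
k=cv2.resize(a[200:275,150:270],None,fx=5,fy=5,interpolation=cv2.INTER_CUBIC)
e=im[150:350,220:420]; e=cv2.resize(e,(375,375))
o=np.zeros((600,800,3),np.uint8); o[:375,:600]=k; 
o=np.zeros((600,800,3),np.uint8); k=cv2.resize(k,(420,262)); o[:262,:420]=k; o[:375,425:800]=e; save('m5',o[:380])
```

```text
t12.27 [508.3  66.3 148. ] [-179.8    0.    78.6] cmd [509.4  66.5 150. ] F [-0.4  0.2  0.5] M [-0.104  0.078 -0.006] op 0.999 0.0 j6 0.22
```

View pics/m5.png

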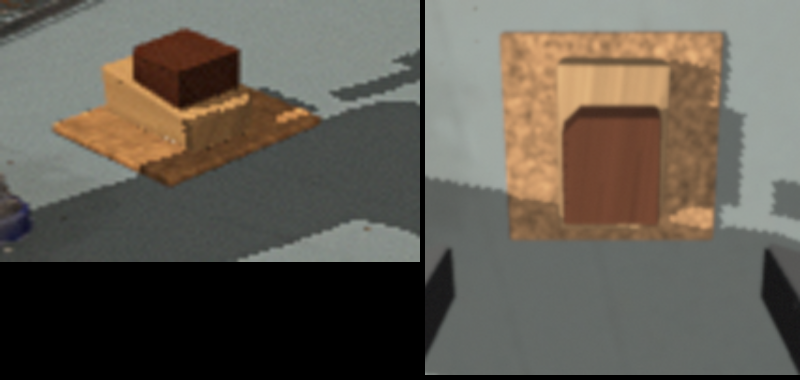

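The crop shows the pale wedge on the mat and the dark wedge seated on its slope, thin end over thick end, with the top looking level. I'll check the centring numerically.

Run:
```python
from h import *
z=np.load('w5.npz');w=z['im'].astype(int);d=z['d'];c=ctrl.calibration('wrist');c['T']=z['T']
x=np.array([508.3,66.3]); 
def loc(p,z): return (down(78.6).inv().apply(onplane(c,p,z)-np.array([510.5,72,z])))[0,:2].round(1)
print('mat',loc((260.5,167),6),loc((380.3,167),6),loc((266,278),6),loc((372,278),6))
print('pale thick foot/top',loc((320,181),6),loc((320,184.7),35.9),'sides',loc((291,195),34),loc((350.7,195),34))
top=52; print('dark top thin edge',loc((320,211.9),52),'thick',loc((320,269),52),'sides',loc((293.6,250),52),loc((345.3,250),52))
print('foot thin',loc((320,206.5),33.4))
b=bydepth(c,[(u,v) for u in(300,320,338) for v in(222,240,258)],d);print('dark top z',b[:,2].round(1).reshape(3,3))
P,k,_=poly(w.astype(np.uint8),(320,240),2,60,1.6);print(P.tolist())
t,_,ct=cap('top'); a=np.load('top.npz')['im']
for nm,im,s,f in(('bar',a,(398,240),1.3),):
    P,k,_=poly(im,s,2,70,f);print(P.tolist(),onplane(ct,P,30)[:,:2].round(0).tolist())
```

```text
mat [ 54.7 -54.5] [54.7 55.3] [-54.9 -54.2] [-54.7  52.8]
pale thick foot/top [42.   0.1] [42.2 -0. ] sides [ 33.2 -24.9] [33.2 26.3]
dark top thin edge [22.1 -0. ] thick [-27.6   0.1] sides [-10.6 -22.2] [-10.5  21.4]
foot thin [23.2  0. ]
dark top z [[52.9 52.3 51.7]
 [51.2 52.9 51.7]
 [51.3 51.8 51.8]]
[[261, 180], [266, 276], [372, 275], [377, 180]]
[[405, 218], [400, 219], [373, 271], [380, 277], [386, 275], [412, 222]] [[596.0, -337.0], [594.0, -327.0], [485.0, -269.0], [473.0, -283.0], [477.0, -296.0], [587.0, -352.0]]
```

Run:
```python
from h import *
plan((581,-339,140,152))
```

```text
(581, -339, 140, 152) -> -0.3833 0.1503 0.01 -0.0 0.0 -1.2811  rows 10.3
```

>>> send_rows --commands '[-0.3833,0.1503,0.01,0,0,-1.2811,1,-0.3833,0.1503,0.01,0,0,-1.2811,1,-0.3833,0.1503,0.01,0,0,-1.2811,1,-0.3833,0.1503,0.01,0,0,-1.2811,1,-0.3833,0.1503,0.01,0,0,-1.2811,1,-0.3833,0.1503,0.01,0,0,-1.2811,1,-0.3833,0.1503,0.01,0,0,-1.2811,1,-0.3833,0.1503,0.01,0,0,-1.2811,1,-0.3833,0.1503,0.01,0,0,-1.2811,1,-0.3833,0.1503,0.01,0,0,-1.2811,1,-0.3833,0.1503,0.01,0,0,-1.2811,1,-0.3833,0.1503,0.01,0,0,-1.2811,1,-0.3833,0.1503,0.01,0,0,-1.2811,1,-0.3833,0.1503,0.01,0,0,-1.2811,1,-0.3833,0.1503,0.01,0,0,-1.2811,1]'

```text
t: 13.67
eef_pos: [581.0, -337.2, 139.9]
ee_rot: [3.141, -0.001, 2.654]
force: [-0.9, 0.5, -0.1]
opening: 1.002
grip_force: 0.0
```

Run:
```python
from h import *
st(); im,d,c=cap('wrist'); save('w6',im); np.savez('w6.npz',im=im,d=d,T=c['T'])
```

```text
t13.67 [ 581.  -337.2  139.9] [180.  -0. 152.] cmd [ 581. -339.  140.] F [-0.9  0.5 -0.1] M [-0.043 -0.003 -0.023] op 1.002 0.0 j6 -1.69
```

View pics/w6.png

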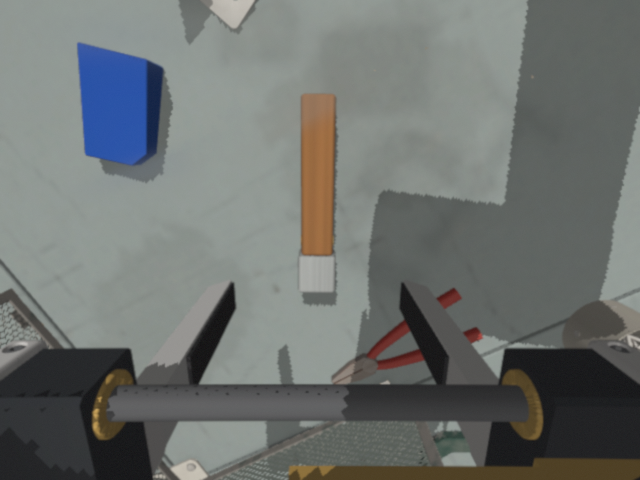

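The bar lies upright in the image: tail edge at row 94, wood/steel joint at row 254, head end at row 292, columns about 302-335. The pliers' handles come near the right finger, so I'll check that clearance.

Run:
```python
from h import *
z=np.load('w6.npz');w=z['im'];c=ctrl.calibration('wrist');c['T']=z['T']
b=np.array([581,-337.2])
def loc(p,z): return (down(152).inv().apply(onplane(c,p,z)-np.array([*b,z])))[0,:2].round(1)
w_=w.astype(int)
print('col', w_[84:104,312:325,2].mean(1).round(0).tolist(), w_[246:262,312:325,2].mean(1).round(0).tolist(), w_[284:300,312:325].mean((1,2)).round(0).tolist())
for r in(150,200,245): 
    row=w_[r-2:r+3].mean(0); m=np.where(row[280:360,0]>1.4*row[280:360,2])[0]+280; print(r,m[0],m[-1],loc((m[0]-.5,r),30),loc((m[-1]+.5,r),30))
print('tail',loc((318,94),30),'joint',loc((317,254),30),'head end',loc((317,292),30),'head sides',loc((299.5,275),30),loc((335,275),30))
print('pliers',[loc(p,8).tolist() for p in((455,290),(372,358),(478,332),(440,300))])
```

```text
col [134.0, 134.0, 134.0, 134.0, 134.0, 134.0, 133.0, 133.0, 129.0, 113.0, 97.0, 91.0, 91.0, 91.0, 91.0, 91.0, 91.0, 91.0, 90.0, 90.0] [66.0, 66.0, 66.0, 66.0, 66.0, 66.0, 66.0, 63.0, 65.0, 91.0, 130.0, 156.0, 164.0, 164.0, 163.0, 163.0] [163.0, 164.0, 164.0, 164.0, 163.0, 163.0, 159.0, 145.0, 119.0, 102.0, 97.0, 97.0, 97.0, 97.0, 97.0, 97.0]
150 301 334 [ 78.  -14.5] [78.  13.2]
200 302 333 [ 37.1 -14.2] [37.1 13. ]
245 301 332 [ -2.8 -15.5] [-2.8 12.7]
tail [120.   -0.3] joint [-11.1  -1. ] head end [-47.9  -0.9] head sides [-31.2 -16.8] [-31.2  15.4]
pliers [[-55.6, 135.2], [-133.4, 57.0], [-102.3, 163.9], [-66.5, 121.6]]
```

Run:
```python
from h import *
plan((580.6,-338,45,152.4),(580.6,-338,3,152.4))
```

```text
(580.6, -338, 45, 152.4) -> 0.0008 0.0007 0.095 -0.0 0.0 -0.007  rows 2.3
(580.6, -338, 3, 152.4) -> 0.0008 0.0007 0.137 -0.0 0.0 -0.007  rows 3.3
```

>>> send_rows --commands '[0.0008,0.0007,0.04,0,0,-0.007,0.3,0.0008,0.0007,0.075,0,0,-0.007,0.3,0.0008,0.0007,0.095,0,0,-0.007,0.3,0.0008,0.0007,0.095,0,0,-0.007,0.3,0.0008,0.0007,0.12,0,0,-0.007,0.3,0.0008,0.0007,0.137,0,0,-0.007,0.3,0.0008,0.0007,0.137,0,0,-0.007,0.3,0.0008,0.0007,0.137,0,0,-0.007,0.3,0.0008,0.0007,0.137,0,0,-0.007,0,0.0008,0.0007,0.137,0,0,-0.007,-0.3,0.0008,0.0007,0.137,0,0,-0.007,-0.6,0.0008,0.0007,0.137,0,0,-0.007,-1,0.0008,0.0007,0.137,0,0,-0.007,-1,0.0008,0.0007,0.137,0,0,-0.007,-1,0.0008,0.0007,0.137,0,0,-0.007,-1,0.0008,0.0007,0.137,0,0,-0.007,-1,0.0008,0.0007,0.137,0,0,-0.007,-1,0.0008,0.0007,0.137,0,0,-0.007,-1]'

```text
t: 15.22
eef_pos: [580.9, -338.0, 3.5]
ee_rot: [3.141, 0.001, 2.66]
force: [-0.2, 0.3, 3.7]
opening: 0.297
grip_force: 29.9
```

Run:
```python
from h import *
st(); plan((580.6,-338,120,152.4))
```

```text
t15.22 [ 580.9 -338.     3.5] [180.    0.  152.4] cmd [ 580.6 -338.     3. ] F [-0.2  0.3  3.7] M [0.162 0.042 0.011] op 0.297 29.92578774690628 j6 -1.70
(580.6, -338, 120, 152.4) -> 0.0 -0.0 -0.117 -0.0 0.0 0.0  rows 2.8
```

>>> send_rows --commands '[0,0,-0.01,0,0,0,-1,0,0,-0.03,0,0,0,-1,0,0,-0.06,0,0,0,-1,0,0,-0.09,0,0,0,-1,0,0,-0.117,0,0,0,-1,0,0,-0.117,0,0,0,-1,0,0,-0.117,0,0,0,-1,0,0,-0.117,0,0,0,-1,0,0,-0.117,0,0,0,-1,0,0,-0.117,0,0,0,-1]'

```text
t: 16.05
eef_pos: [579.2, -337.0, 116.3]
ee_rot: [3.141, -0.006, 2.66]
force: [-0.5, -0.6, -2.1]
opening: 0.298
grip_force: 29.9
```

Run:
```python
from h import *
st(); F=[];M=[]
for i in range(16):
    im,d,c=cap('wrist'); s=ctrl.observe(); F.append(s['force']);M.append(s['moment'])
F=np.array(F);M=np.array(M);print('F',F.mean(0).round(2),F.std(0).round(2),'M tool',down(152.4).inv().apply(M.mean(0)).round(3),M.std(0).round(3))
np.savez('w7.npz',im=im,d=d,T=c['T']); w=im.astype(int)
def loc(p,z): return (down(152.4).inv().apply(onplane(c,p,z)-np.array([580.6,-338,z])))[:,:2].round(1)
P,k,_=poly(im,(318,200),2.5,150,1.4);print(P.tolist(),loc(P,147).tolist())
print('depth z along bar',[(v,bydepth(c,[(318,v)],d)[0].round(1).tolist()) for v in(110,150,190,230)])
plan((511,69.5,140,78.6))
```

```text
t16.05 [ 579.2 -337.   116.3] [180.   -0.3 152.4] cmd [ 580.6 -338.   120. ] F [-0.5 -0.6 -2.1] M [-0.032 -0.037  0.021] op 0.298 29.92558926343918 j6 -1.70
F [ 0.16 -0.01 -2.41] [0.49 0.48 0.35] M tool [-0.002  0.023  0.005] [0.031 0.029 0.027]
[[288, 50], [289, 333], [297, 339], [339, 339], [345, 331], [353, 55], [351, 50]] [[119.2, -12.5], [-7.8, -15.1], [-11.2, -11.1], [-11.2, 10.2], [-6.6, 13.1], [117.4, 13.3], [119.2, 12.5]]
depth z along bar [(110, [494.3, -293.5, 147.0]), (150, [508.5, -300.9, 147.8]), (190, [523.7, -308.9, 146.6]), (230, [539.9, -317.3, 146.8])]
(511, 69.5, 140, 78.6) -> 0.2505 0.3288 -0.02 -0.0 0.0 1.2881  rows 10.3
```

The bar hangs level in the grip and weighs about 2.41 N. That puts the head at about 0.175 kg and the balance point near x = +42, so I'll place that point over the middle of the dark wedge's top.

Run:
```python
from h import *
json.dump([[580.6,-338,120],list(down(152.4).as_quat())],open('cmd.json','w'))
st(); plan((511,74.6,130,78.6),(511,74.6,75,78.6))
```

```text
t16.85 [ 580.6 -338.   119.9] [180.    0.  152.4] cmd [ 580.6 -338.   120. ] F [ 0.5  0.2 -2.7] M [0.044 0.032 0.037] op 0.297 29.92565006017685 j6 -1.70
(511, 74.6, 130, 78.6) -> 0.2528 0.3334 -0.01 0.0 -0.0 1.2881  rows 10.3
(511, 74.6, 75, 78.6) -> 0.2528 0.3334 0.045 0.0 -0.0 1.2881  rows 10.3
```

>>> send_rows --commands '[0.2528,0.3334,-0.01,0,0,1.2881,-1,0.2528,0.3334,-0.01,0,0,1.2881,-1,0.2528,0.3334,-0.01,0,0,1.2881,-1,0.2528,0.3334,-0.01,0,0,1.2881,-1,0.2528,0.3334,-0.01,0,0,1.2881,-1,0.2528,0.3334,-0.01,0,0,1.2881,-1,0.2528,0.3334,-0.01,0,0,1.2881,-1,0.2528,0.3334,-0.01,0,0,1.2881,-1,0.2528,0.3334,-0.01,0,0,1.2881,-1,0.2528,0.3334,-0.01,0,0,1.2881,-1,0.2528,0.3334,-0.01,0,0,1.2881,-1,0.2528,0.3334,-0.01,0,0,1.2881,-1,0.2528,0.3334,-0.01,0,0,1.2881,-1,0.2528,0.3334,0.02,0,0,1.2881,-1,0.2528,0.3334,0.045,0,0,1.2881,-1,0.2528,0.3334,0.045,0,0,1.2881,-1,0.2528,0.3334,0.045,0,0,1.2881,-1,0.2528,0.3334,0.045,0,0,1.2881,-1,0.2528,0.3334,0.045,0,0,1.2881,-1,0.2528,0.3334,0.045,0,0,1.2881,-1]'

```text
t: 18.52
eef_pos: [512.5, 74.3, 77.0]
ee_rot: [3.138, -0.001, 1.371]
force: [-0.2, -1.1, -2.7]
opening: 0.297
grip_force: 29.9
```

Run:
```python
from h import *
st(); im,d,c=cap('wrist'); im2,_,c2=cap('scene')
print('bar top z',[bydepth(c,[(318,v)],d)[0].round(1).tolist() for v in(60,120,180,240,290)])
o=np.zeros((480,800,3),np.uint8); o[:,:400]=im[:,120:520]; o[:300,400:]=cv2.resize(im2[175:325,100:300],(400,300)); save('m8',o)
plan((511,74.6,55.3,78.6))
```

```text
t18.52 [512.5  74.3  77. ] [ 1.798e+02 -1.000e-01  7.860e+01] cmd [511.   74.6  75. ] F [-0.2 -1.1 -2.7] M [-0.039  0.109  0.012] op 0.297 29.92565631866455 j6 0.23
bar top z [[534.4, 186.1, 105.4], [530.1, 164.5, 102.4], [525.2, 140.1, 104.7], [519.8, 113.2, 104.3], [514.8, 88.4, 104.0]]
(511, 74.6, 55.3, 78.6) -> 0.0 -0.0 0.0197 -0.0 -0.0 -0.0  rows 0.5
```

View pics/m8.png

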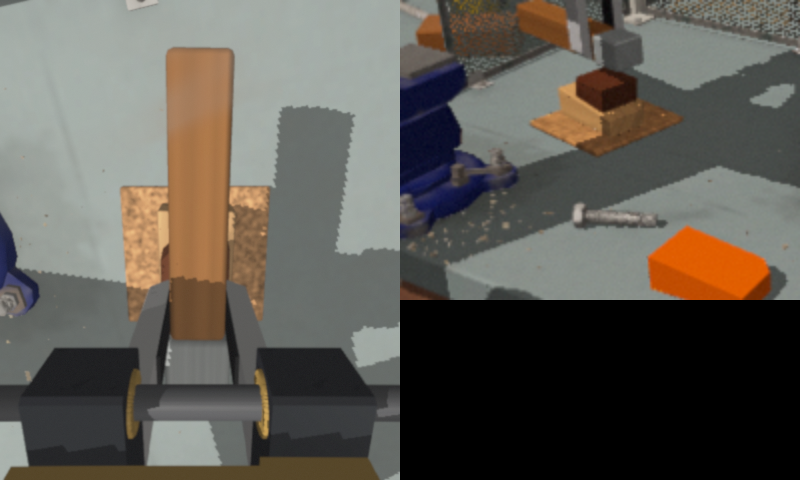

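The bar is held level above the pile, in line with the wedges and head towards the robot's right, with the pile undisturbed below. I'll lower it slowly.

>>> send_rows --commands '[0,0,0.006,0,0,0,-1,0,0,0.012,0,0,0,-1,0,0,0.016,0,0,0,-1,0,0,0.018,0,0,0,-1,0,0,0.0185,0,0,0,-1,0,0,0.019,0,0,0,-1,0,0,0.0197,0,0,0,-1,0,0,0.0197,0,0,0,-1,0,0,0.0197,0,0,0,-1,0,0,0.0197,0,0,0,-1,0,0,0.0197,0,0,0,-1,0,0,0.0197,0,0,0,-1]'

```text
t: 19.62
eef_pos: [511.1, 74.6, 55.4]
ee_rot: [3.141, -0.0, 1.372]
force: [0.6, 0.5, -2.4]
opening: 0.293
grip_force: 29.9
```

Run:
```python
from h import *
st(); F=[]
for i in range(8): cap('top'); F.append(ctrl.observe()['force'][2])
print(np.mean(F)); st()
```

```text
t19.62 [511.1  74.6  55.4] [180.   -0.   78.6] cmd [511.   74.6  55.3] F [ 0.6  0.5 -2.4] M [-0.019  0.065 -0.035] op 0.293 29.92557853460312 j6 0.23
-2.3707568502103054
t20.02 [511.   74.6  55.3] [180.   -0.   78.6] cmd [511.   74.6  55.3] F [-0.1  0.3 -2.2] M [-0.063  0.081  0.019] op 0.294 29.925616979599 j6 0.23
```

>>> send_rows --commands '[0,0,0.0002,0,0,0,-1,0,0,0.0004,0,0,0,-1,0,0,0.0006,0,0,0,-1,0,0,0.0006,0,0,0,-1,0,0,0.0006,0,0,0,-1,0,0,0.0006,0,0,0,-1]'

```text
t: 20.52
eef_pos: [511.1, 74.6, 55.0]
ee_rot: [3.141, -0.0, 1.372]
force: [-1.1, 0.6, 1.1]
opening: 0.296
grip_force: 29.9
```

Run:
```python
from h import *
F=[]
for i in range(8): cap('top'); F.append(ctrl.observe()['force'][2])
print(np.mean(F)); st()
```

```text
2.737128012522702
t20.92 [511.1  74.6  55. ] [180.   -0.   78.6] cmd [511.   74.6  55.3] F [-2.9 -0.   3.7] M [-0.085  0.417  0.079] op 0.296 29.927825331687927 j6 0.23
```

>>> send_rows --commands '[0,0,-0.0002,0,0,0,-1,0,0,-0.0002,0,0,0,-1,0,0,-0.0002,0,0,0,-0.35,0,0,-0.0002,0,0,0,-0.25,0,0,-0.0002,0,0,0,-0.1,0,0,-0.0002,0,0,0,0.1,0,0,-0.0002,0,0,0,0.2,0,0,-0.0002,0,0,0,0.2,0,0,-0.005,0,0,0,0.2,0,0,-0.015,0,0,0,0.2,0,0,-0.035,0,0,0,0.2,0,0,-0.07,0,0,0,0.2,0,0,-0.11,0,0,0,0.2,0,0,-0.15,0,0,0,0.2,0,0,-0.15,0,0,0,0.2]'

```text
t: 22.17
eef_pos: [515.5, 74.9, 216.0]
ee_rot: [3.123, -0.005, 1.372]
force: [0.5, 0.0, 1.0]
opening: 0.603
grip_force: 0.0
```

Run:
```python
from h import *
st(); im,d,c=cap('wrist'); im2,_,c2=cap('scene')
print('bar top z',[bydepth(c,[(318,v)],d)[0].round(1).tolist() for v in(120,150,180,210,240,260)])
o=np.zeros((480,800,3),np.uint8); o[:,:400]=im[:,120:520]; o[:300,400:]=cv2.resize(im2[175:325,100:300],(400,300)); save('m9',o)
```

```text
t22.17 [515.5  74.9 216. ] [179.   -0.3  78.6] cmd [511.   74.6  55.3] F [0.5 0.  1. ] M [-0.025  0.047  0.014] op 0.603 0.0 j6 0.23
bar top z [[537.7, 174.1, 80.4], [532.7, 149.6, 81.1], [527.6, 123.9, 81.2], [522.2, 96.9, 81.3], [516.5, 68.7, 82.1], [512.6, 49.1, 82.5]]
```

View pics/m9.png

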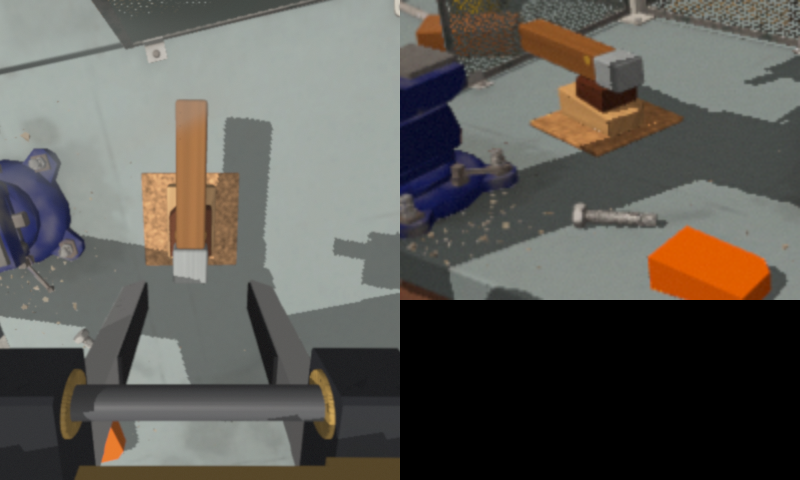

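The bar rests on the pile, centred, and the gripper is clear. I'll do one more levelness check with the arm settled, then hand in.

Run:
```python
from h import *
for i in range(12): im,d,c=cap('wrist')
st()
P=np.array([bydepth(c,[(u,v) for u in range(307,314)],d).mean(0) for v in range(115,262,5)])
s=P[:,1]; a=np.polyfit(s,P[:,2],1); r=P[:,2]-np.polyval(a,s); print('slope deg',np.degrees(np.arctan(a[0]))/1,'res',r.std(),P[:,2].round(1)[::4])
if abs(np.degrees(np.arctan(a[0])))<1.5 and abs(P[:,2].mean()-82)<3: print(ctrl.close_job())
```

```text
t22.87 [510.9  74.6 204.3] [-180.     0.    78.6] cmd [511.   74.6  55.3] F [-0.1  0.2 -0.1] M [-0.05   0.085  0.037] op 0.598 0.0 j6 0.23
slope deg -0.5291548568670662 res 10.716042487101772 [ 82.   82.3  82.1  82.2  82.2 124.8  81.5  81.9]
the job is handed in; nothing more can be done
None
```

The job is handed in: the pale wedge is flat in the middle of the mat and the dark wedge is reversed and centred on it. The bar is balanced level on top, same face down (top face about 82 mm throughout, bar one stray depth reading), with the gripper clear and the bolt, bracket and pliers left alone.

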